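# Spread the bag form with the T-key

### The job

Take the red-handled T-key out of its blue stand, lower it down the deep shaft of the wooden bag form, feel for the square stem at the bottom until the key drops fully over it, and turn it clockwise until the pink cheek is all the way out. Then put the key back upright in its stand and let go. Do not force the key, keep the gripper itself off the form, and leave the other things on the table where they are.

Things in the scene. Friction and masses are not known exactly. Their poses are not given: they have to be found in the camera images.
- form: Wooden bag-forming block fixed to the table, on a plywood foot 160 (x) x 190 (y) x 15 mm; the block on it is 115 x 150 mm and its top is 125 mm above the table. Origin: centre of the underside; z up; the pink cheek is on its +x side. It carries the shaft, the brass stem and the cheek.
- shaft_mouth (a point): Centre of the mouth of the round vertical shaft in the top of the form, 125 mm above the table; axes as the form's. The shaft is 48 mm wide and 110 mm deep, with a flat floor 15 mm above the table.
- shaft_floor (a point): Shaft axis at the floor; axes as the form's, not the stem's. Here a brass stem rises 20 mm: an 18 mm square 14 mm high, with a round cone 6 mm high on top. It turns with a friction of 0.15 N m and stays where left. At the start it is not square with the form; its angle must be seen or felt; from there it turns 1.4 rad clockwise (from above) to a hard stop, the cheek then fully out.
- cheek (a joint): How far the pink cheek (12 x 140 x 95 mm plate on the form's +x side) stands out, m: 0 at the start, 0.010 fully out. The stem drives it out evenly by a cam, 7.1 mm per rad clockwise, and cannot turn counterclockwise from the start.
- key: Loose steel T-key, 174 mm tall, 0.2 to 0.36 kg, standing in the stand at the start. Origin: centre of its foot's underside; z up the rod. The foot is 29 mm square and has a square socket open below, 21 mm wide, 22 mm deep, sides along the key's x and y. Rod 12 mm thick. Not to be forced: at most 45 N of contact force with the form until seated, 120 N after (0.4 N m of turning is safe).
- key_bar (a point): Centre of the key's red cross bar, on the rod's axis 162 mm above the key's origin; axes as the key's. The bar is 90 mm long (along the key's x), 16 mm wide (y) and 24 mm high.
- stand: Blue key stand fixed to the table, foot 95 x 95 mm, 60 mm high. Origin: centre of the underside, z up.
- stand_hole (a point): Centre of the mouth of the stand's round hole, 60 mm above the table; the hole is 50 mm wide and 50 mm deep, its floor 10 mm above the table.
- tape: Loose yellow tape ring lying flat, 60 mm wide, 24 mm high; origin at the centre of its underside. Leave it alone.
- gluejar: Loose white jar with a black cap, 52 mm wide, 85 mm high; origin at the centre of its underside. Leave it alone.
- mallet: Loose hammer lying on the table at the robot's right. Leave it alone.
- gluebrush: Loose brush lying on the table at the robot's left. Leave it alone.
Mind the look-alikes: they are no part of the job. There is more than one size of the key; the one meant has the size given above.

How it is judged:
On the way, in this order (a step that is already met when the one before it is completed fails the run):
1. the key is down the shaft with its foot fully over the stem (foot more than 104 mm below the mouth, within 5 mm of the axis), the cheek not yet out (z of key in the frame of shaft_mouth below -0.104 m and horizontal distance between key and shaft_mouth below 0.005 m and value of joint cheek below 0.008 m), for 0.1 s.
2. with the key still on the stem, the cheek is fully out (over 8.5 mm) (value of joint cheek above 0.0085 m and z of key in the frame of shaft_mouth below -0.1 m and horizontal distance between key and shaft_mouth below 0.006 m), for 0.2 s.
At the end, for the whole second after the job is handed in: The cheek is still fully out (more than 8.5 of its 10 mm) and the key stands released, upright (within 0.15 rad) and at rest in the stand, its foot within 12 mm of the hole's axis and at least 42 mm below the mouth of the 50 mm deep hole (value of joint cheek above 0.0085 m and horizontal distance between key and stand_hole below 0.012 m and z of key in the frame of stand_hole below -0.042 m and angle between key's own z axis and vertical below 0.15 rad and linear speed of key below 0.02 m/s and contact force between the fingers and key below 0.1 N); the robot touches nothing.
It fails at once if the key is pressed or knocked on the form with over 45 N while not yet down over the stem (foot less than 100 mm below the mouth) (contact force between key and form above 45 N and z of key in the frame of shaft_mouth above -0.1 m).
It fails at once if the stem is forced against its stop or sideways: over 120 N of contact force between key and form (contact force between key and form above 120 N).
It fails at once if the gripper or arm presses on the form (over 3 N) (contact force between any of the fingers, the arm and form above 3 N).
It fails at once if a bystander is pushed more than 20 mm (distance of any of tape, gluejar, mallet, gluebrush from where it was at the start of the episode above 0.02 m).
It also fails if it takes over 70 s, if anything falls off the work surface, if the arm or the gripper's body presses on something with over 40 N, if the wrist force passes 120 N, or if a joint passes its speed limit or range.

### The arm

A 6-joint arm with a two-finger parallel gripper is mounted at the origin on the work surface. World frame = base frame: x ahead of the robot, y to its left, z up, the work surface at z = 0. Lengths are in m, angles in rad, forces in N, time in s.
With the tool pointing down it reaches from about 0.35 to 0.975 m from the base axis. Payload 4.9 kg.
Tool frame: the origin (TCP) lies on the centre line of the jaws, within the pads' length; the fingertips stand manip.tip_reach ahead of it and the grasp point (between the pads) is the TCP (manip.tip_reach is the distance from the TCP to the fingertips, in m); z points along the fingers, y is the line along which they close (so a half turn about z gives the same grasp; the last joint's range is limited). The gripper opens to 85 mm and grips with 20 to 120 N. Pads are 22 mm wide; open, the fingers measure 114 mm over their backs; the gripper's body (76 mm by 85 mm) begins 54 mm behind the grasp point. The pads swing forward as they close: fully open they stand 13 mm farther back than shut.
Start: joints at [1.122, 0.053, 1.613, -0, 1.476, -0.119], TCP at [0.202, 0.591, 0.25] pointing down, gripper open.
Joint ranges: [-3.01, 3.01], [-1.01, 2.22], [0.06, 2.58], [-1.02, 4.17], [0.09, 2.62], [-3.14, 3.14]. Speed limits (rad/s): [2.57, 2.57, 3.14, 3.14, 3.14, 3.14].

### API

Orientations are given as a unit quaternion [w, x, y, z].
In Python, from plant import manip gives the robot as it stands. The module is installed in compiled form; this text tells all that it offers.
- The arm moves only by the tool move_arm, never from a script. Its argument "rows" is a list of rows, each a list of 7 numbers: the shift along the tool's x, y, z in cm, then the turn, a rotation vector about the tool's x, y, z in degrees, then the opening, from -1 (shut) to 1 (fully open). In form: [[tx, ty, tz, ax, ay, az, jaw], ...]. A call has 1 to 20 rows; each row shifts and turns the commanded pose from where the row before left it, along the tool's axes as they then stand; what a row does not reach is not made up. A row lasts 1/12 s, in which the tool goes at most 41.7 mm and 7.16 degrees, less where a joint would pass 70% of its speed; a pose out of reach is approached as far as the arm can. A call is refused whole if a number of a shift passes 4.17 or a number of a turn 7.16, either way. A call with a gripper value outside its range is refused whole. The fingers move at their own pace and stop on an object; the grip force is fixed at half the most. Time passes only in rows, so rows that do not move let the fingers close. It gives the time, the measured TCP pose, the force, the opening and the grip force at its end, in the units of the state.
- manip.state(): the state, without advancing time (a new reading comes with each control period).
- manip.grab_frame(name): name is "scene" or "top" or "wrist"; returns a dict with "img" (400x640x3 uint8, blue, green, red), "mtx" (3x3 intrinsics, pixels), "R" (3x3) and "t" (3): a world point X has camera coordinates R X + t. Camera axes: x right, y down, z forward; pixel columns grow to the right and rows downward; lengths in m; the calibration is good to about 2 mm. A picture is of the moment at which its call begins. There is no depth.
- manip.job_done(): hands the job in; it is judged then, once.
The state is a dict: "time": time; "joint_pos": joint angles; "joint_vel": joint speeds; "joint_efforts": joint torques, N m; "tool_pos": TCP position; "tool_rot": TCP orientation; "contact_force": force on the tool from outside, world axes, zero at the start; "ft_torque": the same for the moment, N m; "gripper_width": opening from 0.0 (shut) to 1.0 (fully open); "grasp_force": force on a finger pad.
Only numpy, scipy, OpenCV 4.12 (cv2) and the standard library are available. Lean on these libraries where they do the work, as an engineer would, in place of code of your own. Each camera call takes 0.05 s, during which the arm holds its last target. There are 200 camera calls.

## Working session

There is one attempt and no reset: what is moved stays moved. The work goes in short steps, Python scripts to look and compute and a tool call to move; the robot and the scene stay as the last step left them, time stands still between calls to the robot, and variables do not carry over. Pictures are saved under pics/ and viewed, at most 10 in all, crops included, and the job is handed in when it is done.

Besides the shell and the picture viewer there is one more tool, called after "Emit:" as name(argument=value, ...), one argument or row to a line, values as JSON. move_arm: Moves the arm, as the interface text tells. Its arguments: {"type":"object","properties":{"rows":{"type":"array","items":{"type":"array","items":{"type":"number"}}}},"required":["rows"]}

```bash
mkdir -p pics
cat > h.py <<'E'
import numpy as np, cv2
from plant import manip
def ray(f,u,v,z):
    R,t,K=np.array(f["R"]),np.array(f["t"]),np.array(f["mtx"])
    c=-R.T@t; d=R.T@np.linalg.inv(K)@np.array([u,v,1.]); return c+d*(z-c[2])/d[2]
def px(f,X):
    p=np.array(f["mtx"])@(np.array(f["R"])@np.array(X)+np.array(f["t"])); return p[:2]/p[2]
E
python3 - <<'E'
from h import *
print(manip.state(), manip.tip_reach)
for n in ("scene","top"):
    f=manip.grab_frame(n); cv2.imwrite(f"pics/{n}0.png",f["img"]); np.save(f"pics/{n}0.npy",f,allow_pickle=True)
    print(n,-np.array(f["R"]).T@f["t"]); print(np.round(f["R"],3))
E
```

```text
{'time': 0.0, 'joint_pos': array([ 1.12204607e+00,  5.33501570e-02,  1.61428946e+00, -3.62319926e-05,
        1.47597021e+00, -1.19003067e-01]), 'joint_vel': array([-9.94798396e-04,  3.14750995e-03,  1.29347620e-03, -1.35902174e-03,
        4.06503698e-06, -7.26850483e-04]), 'joint_efforts': array([-1.66911414e-03, -3.93698430e+01, -3.70160973e+01, -3.61849980e-04,
        7.31302847e-03,  1.29316536e-06]), 'tool_pos': array([0.20213618, 0.59080158, 0.24906983]), 'tool_rot': array([-2.65172992e-04,  1.64125850e-01,  9.86438892e-01, -9.73270276e-04]), 'contact_force': array([-0.60060801, -0.29213134,  0.31623598]), 'ft_torque': array([-0.01910645, -0.05287024, -0.00340609]), 'grasp_force': 0.0, 'gripper_width': 1.0010368071864721} 0.019
scene [ 0.97687441 -0.57686045  1.20013452]
[[ 0.786  0.618  0.   ]
 [ 0.51  -0.648 -0.566]
 [-0.35   0.445 -0.824]]
top [ 0.22389771 -0.01348082  1.49531632]
[[ 0.013 -1.    -0.004]
 [-0.975 -0.012 -0.22 ]
 [ 0.22   0.007 -0.975]]
```

View pics/scene0.png

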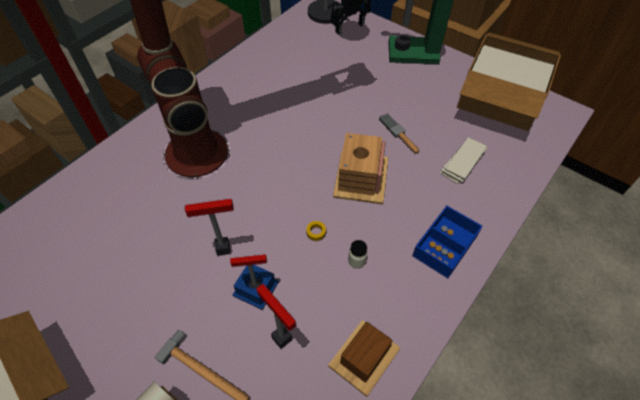

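View pics/top0.png

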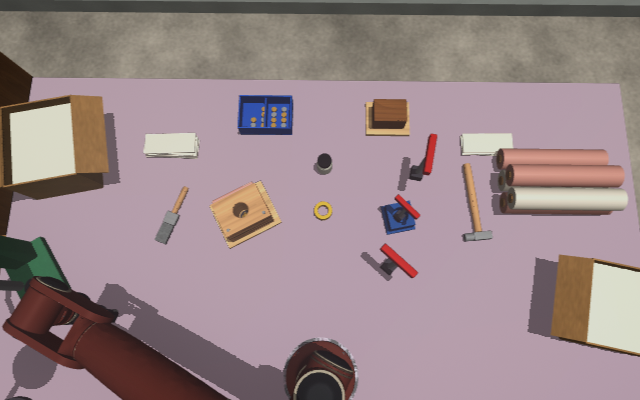

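Three red T-keys appear: top view (407,207) in the blue stand, and (398,260) and (430,155) standing on the table. In the scene view they are at (249,260), (209,208) and (276,306). The smaller one in the blue stand fits the description. I'll confirm it with one crop and measure.

Run:
```python
from h import *
F={n:np.load(f"pics/{n}0.npy",allow_pickle=True).item() for n in("scene","top")}
for n,f in F.items():
    hsv=cv2.cvtColor(f["img"],cv2.COLOR_BGR2HSV)
    red=cv2.inRange(hsv,(0,200,110),(4,255,255))|cv2.inRange(hsv,(177,200,110),(180,255,255))
    k,l,s,c=cv2.connectedComponentsWithStats(red)
    for i in range(1,k):
        if s[i,4]>60:
            pts=np.argwhere(l==i)[:,::-1].astype(np.float32); r=cv2.minAreaRect(pts)
            b=cv2.boxPoints(r); e=sorted([(np.linalg.norm(b[j]-b[(j+1)%4]),j) for j in range(4)])
            j=e[0][1]; m1=(b[j]+b[(j+1)%4])/2; m2=(b[(j+2)%4]+b[(j+3)%4])/2
            z=.178; P,Q=ray(f,*m1,z),ray(f,*m2,z)
            print(n,s[i,4],c[i].round(1),ray(f,*c[i],z).round(4),"len",np.linalg.norm(P-Q).round(4),"yaw",np.degrees(np.arctan2(*(Q-P)[1::-1])).round(1))
    blue=cv2.inRange(hsv,(100,120,30),(125,255,255))
    k,l,s,c=cv2.connectedComponentsWithStats(blue)
    for i in range(1,k):
        if s[i,4]>150: print(n,"blue",s[i],c[i].round(1),ray(f,*c[i],.03).round(3))
t=F["top"]["img"]; s=F["scene"]["img"]
A=[t[175:255,200:290],t[185:245,370:440],s[125:210,320:400],s[240:315,220:310]]
A=[cv2.resize(a,(400,300),interpolation=cv2.INTER_CUBIC) for a in A]
cv2.imwrite("pics/crop1.png",np.vstack([np.hstack(A[:2]),np.hstack(A[2:])]))
```

```text
scene 259 [208.  204.9] [ 0.3057 -0.1983  0.178 ] len 0.121 yaw -131.7
scene 160 [248.  258.8] [ 0.5021 -0.2518  0.178 ] len 0.085 yaw -134.6
scene 408 [275.2 304.8] [ 0.6352 -0.3016  0.178 ] len 0.1238 yaw -11.3
scene blue [371   0  25  19 328] [382.    7.1] [0.045 1.065 0.03 ]
scene blue [ 413  206   69   72 2378] [446.9 240.3] [0.849 0.199 0.03 ]
scene blue [252 265  26  27 315] [264.9 277.3] [ 0.51  -0.218  0.03 ]
scene blue [233 266  32  43 583] [247.  290.1] [ 0.497 -0.277  0.03 ]
top blue [ 238   95   55   35 1156] [264.2 112.5] [0.859 0.203 0.03 ]
top blue [387 210  28  19 224] [398.9 220.9] [ 0.486 -0.251  0.03 ]
```

View pics/crop1.png

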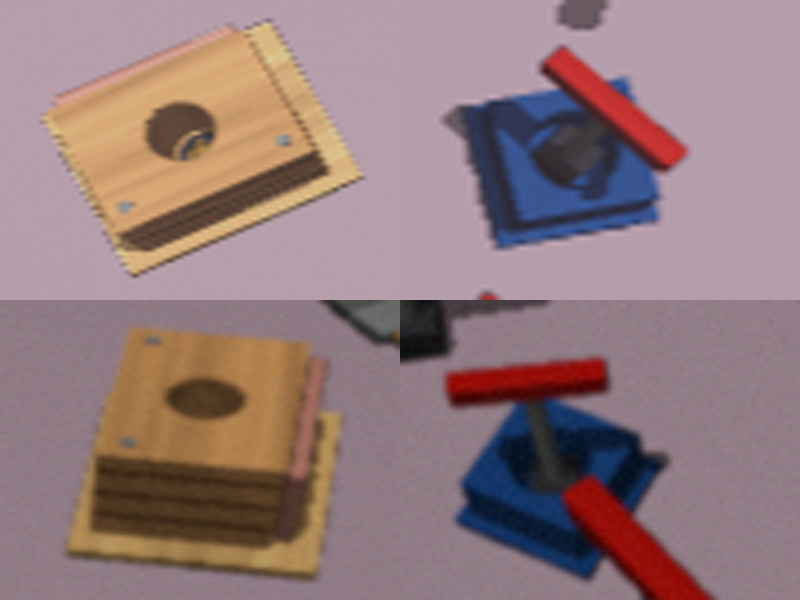

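The crop confirms it: the red bar (top view about (407,207)) stands in the blue stand, and its length is near 90 mm. The form's mouth is at about top (240,210), with the pink cheek on the far side. The brass stem is partly visible. Next, the fine positions of the form and stand.

Run:
```python
from h import *
f=np.load("pics/top0.npy",allow_pickle=True).item(); g=np.load("pics/scene0.npy",allow_pickle=True).item()
print("mouth",ray(f,240.5,209.3,.125), ray(g,320+204/5,125+98/3.53,.125))
hsv=cv2.cvtColor(f["img"],cv2.COLOR_BGR2HSV)
m=cv2.inRange(hsv,(0,180,90),(8,255,255))|cv2.inRange(hsv,(172,180,90),(180,255,255))
k,l,s,c=cv2.connectedComponentsWithStats(m)
for i in range(1,k):
    if s[i,4]>60:
        r=cv2.minAreaRect(np.argwhere(l==i)[:,::-1].astype(np.float32));print(c[i],r,s[i,4],ray(f,*c[i],.18).round(4))
        b=cv2.boxPoints(r); P=[ray(f,*p,.184) for p in b]; print([np.degrees(np.arctan2(*(P[j+1]-P[j])[1::-1])).round(1) for j in range(3)],[np.linalg.norm(P[j+1]-P[j]).round(4) for j in range(3)])
# mouth: dark, low-sat ellipse inside form
for n,F,(x0,y0,x1,y1) in (("top",f,(225,195,255,222)),("scene",g,(345,138,378,162))):
    v=cv2.cvtColor(F["img"],cv2.COLOR_BGR2GRAY)[y0:y1,x0:x1]; 
    q=cv2.inRange(v,0,105); k,l,s,c=cv2.connectedComponentsWithStats(q)
    i=1+np.argmax(s[1:,4]); print(n,s[i],c[i]+[x0,y0]); 
    cn=cv2.convexHull(np.argwhere(l==i)[:,::-1].astype(np.int32)); e=cv2.fitEllipse(cn); print(e,ray(F,e[0][0]+x0,e[0][1]+y0,.125))
```

```text
mouth [0.49916877 0.24901663 0.125     ] [0.49811767 0.24783505 0.125     ]
[430.11111111 152.92888889] ((430.0249938964844, 152.843994140625), (6.082633972167969, 38.15470504760742), 9.090276718139648) 225 [ 0.6687 -0.3254  0.18  ]
[np.float64(-10.7), np.float64(-99.1), np.float64(169.1)] [np.float64(0.1215), np.float64(0.0183), np.float64(0.1214)]
[407.29508197 206.17213115] ((407.3325500488281, 206.14373779296875), (29.047264099121094, 4.045172691345215), 43.02506637573242) 122 [ 0.5035 -0.252   0.18  ]
[np.float64(-42.6), np.float64(-134.1), np.float64(136.8)] [np.float64(0.0123), np.float64(0.0844), np.float64(0.0122)]
[398.94545455 260.23272727] ((398.85089111328125, 260.1658020019531), (42.66508483886719, 6.392329692840576), 41.987213134765625) 275 [ 0.3449 -0.2238  0.18  ]
[np.float64(-42.1), np.float64(-132.1), np.float64(137.1)] [np.float64(0.0187), np.float64(0.1196), np.float64(0.0184)]
top [  8   8  15  15 158] [239.79746835 208.9556962 ]
((15.02528190612793, 14.453340530395508), (14.54191780090332, 15.344817161560059), 41.362220764160156) [0.49867179 0.25044729 0.125     ]
scene [  8   9  16  12 158] [360.43670886 152.55696203]
((15.408988952636719, 14.599604606628418), (11.988186836242676, 15.93630313873291), 95.1636962890625) [0.49679622 0.24763312 0.125     ]
```

```bash
cat >> h.py <<'E'
from scipy.spatial.transform import Rotation as Ro
def tool():
    s=manip.state(); q=s["tool_rot"]; return np.array(s["tool_pos"]),Ro.from_quat([q[1],q[2],q[3],q[0]])
def need(target,yaw=None):
    """shift in tool axes (cm) and turn rotvec (deg) to reach target with tool straight down, tool x at yaw (deg)"""
    p,R=tool(); print("tcp",p.round(4),"yaw",np.degrees(np.arctan2(R.as_matrix()[1,0],R.as_matrix()[0,0])).round(2))
    print("shift cm",(R.inv().apply(np.array(target)-p)*100).round(2))
    if yaw is not None:
        G=Ro.from_euler("z",yaw,degrees=True)*Ro.from_euler("x",180,degrees=True)
        print("turn deg",np.degrees((R.inv()*G).as_rotvec()).round(2))
E
python3 - <<'E'
from h import *
need([.498,.249,.33],135)
f=manip.grab_frame("wrist"); p,R=tool(); c=-f["R"].T@f["t"]
print("cam in tool",R.inv().apply(c-p)); print((np.array(f["R"])@R.as_matrix()).round(3)); print(f["mtx"])
E
```

```text
tcp [0.2022 0.5908 0.2492] yaw 161.1
shift cm [-39.06 -22.77  -8.05]
turn deg [-1.10e-01  1.00e-02  2.61e+01]
cam in tool [ 0.08167173 -0.00122505 -0.12306066]
[[-0.     1.     0.   ]
 [-0.947 -0.    -0.321]
 [-0.321 -0.001  0.947]]
[[348.06842352   0.         322.16258437]
 [  0.         348.06842352 201.30859821]
 [  0.           0.           1.        ]]
```

Emit:
move_arm(
  rows=[
    [-2.98,-2.18,0,0,0,0,1],
    [-2.98,-2.18,0,0,0,0,1],
    [-2.98,-2.18,0,0,0,0,1],
    [-2.98,-2.18,0,0,0,0,1],
    [-2.98,-2.18,0,0,0,0,1],
    [-2.98,-2.18,0,0,0,0,1],
    [-2.98,-2.18,0,0,0,0,1],
    [-2.98,-2.18,0,0,0,0,1],
    [-2.98,-2.18,0,0,0,0,1],
    [-2.98,-2.18,0,0,0,0,1],
    [-2.98,-2.18,0,0,0,0,1],
    [-2.98,-2.18,0,0,0,0,1],
    [-2.98,-2.18,0,0,0,0,1],
    [-2.98,-2.18,0,0,0,0,1],
  ],
)

```text
time: 1.32
tool_pos: [0.4988, 0.1657, 0.2501]
tool_rot: [-0.0, 0.164, 0.986, 0.0]
contact_force: [1.5, 0.1, -0.3]
gripper_width: 0.997
grasp_force: 0.0
```

Emit:
move_arm(
  rows=[
    [0,0,0,0,0,7.1,1],
    [0,0,0,0,0,7.1,1],
    [0,0,0,0,0,7.1,1],
    [0,0,0,0,0,7.1,1],
    [0,0,0,0,0,7.1,1],
    [0,0,0,0,0,7.1,1],
    [0,0,0,0,0,7.1,1],
    [0,0,0,0,0,7.1,1],
    [0,0,0,0,0,7.1,1],
    [0,0,0,0,0,7.1,1],
    [0,0,2.5,0,0,0,1],
    [0,0,2.5,0,0,0,1],
    [0,0,0,0,0,0,1],
    [0,0,0,0,0,0,1],
  ],
)

```text
time: 2.48
tool_pos: [0.497, 0.1672, 0.1986]
tool_rot: [-0.001, 0.706, 0.708, -0.002]
contact_force: [0.7, 0.4, 1.4]
gripper_width: 1.0
grasp_force: 0.0
```

Run:
```python
from h import *
need([.498,.167,.2],90)
f=manip.grab_frame("wrist"); np.save("pics/w1.npy",f,allow_pickle=True)
u,v=px(f,[.498,.249,.125]); print(u,v,px(f,[.498,.249,.035]),manip.state()["joint_pos"].round(2),manip.state()["time"])
u,v=int(u),int(v); y0=max(0,v-75);a=f["img"][y0:v+75,max(0,u-100):u+100]; print(a.shape,y0,u-100)
cv2.imwrite("pics/w1.png",cv2.resize(a,None,fx=4,fy=4,interpolation=cv2.INTER_CUBIC))
```

```text
tcp [0.497  0.1672 0.1986] yaw 90.11
shift cm [-0.02  0.1  -0.14]
turn deg [-0.24  0.04  0.11]
323.8313312797304 81.90498922790937 [323.71560164  82.26417013] [ 0.18 -0.15  1.89  0.    1.4   0.18] 2.5333
(150, 200, 3) 6 223
```

View pics/w1.png

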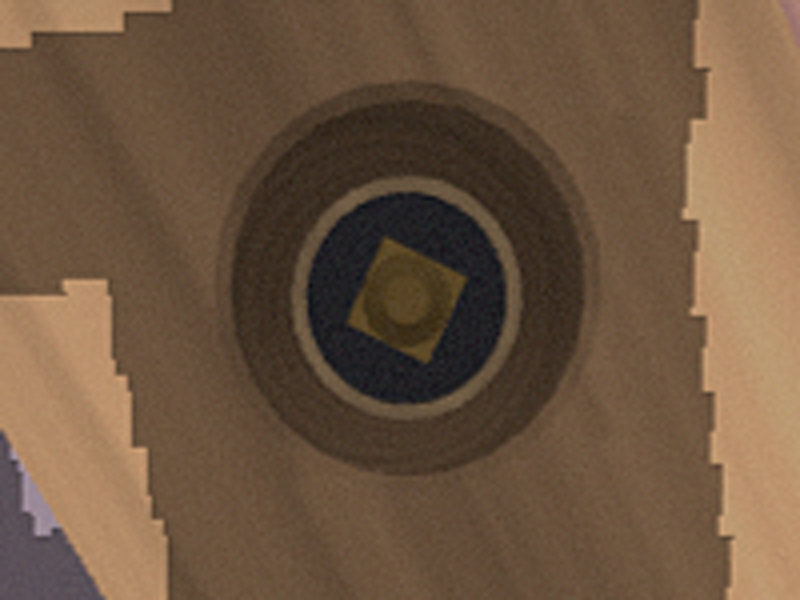

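The crop shows the shaft straight down. The brass square has corners at crop px (385,237), (467,276), (430,363), (348,324), and the mouth ellipse is centred near (408,280).

Run:
```python
from h import *
f=np.load("pics/w1.npy",allow_pickle=True).item()
C=np.array([(385,237),(467,276),(430,363),(348,324)])/4+[223,6]
P=np.array([ray(f,*c,.029) for c in C]); print(P.round(4),"centre",P.mean(0).round(4))
for i in range(4): d=P[(i+1)%4]-P[i]; print(np.linalg.norm(d).round(4),np.degrees(np.arctan2(d[1],d[0])).round(1))
print("cone tip",ray(f,407/4+223,300/4+6,.035))
for L,R_,T,B,z in((217,600,80,475,.125),(232,585,100,475,.125),(306,506,191,404,.015),(292,520,177,418,.015)):
    q=[ray(f,u/4+223,v/4+6,z) for u,v in((L,280),(R_,280),(408,T),(408,B))]
    print("circ",(q[0][:2]/2+q[1][:2]/2).round(4),((q[2]+q[3])/2)[:2].round(4),np.linalg.norm(q[0]-q[1]).round(4),np.linalg.norm(q[2]-q[3]).round(4))
F={n:np.load(f"pics/{n}0.npy",allow_pickle=True).item() for n in("scene","top")}
def tri(a,b):
    A=[]
    for n,(u,v) in(("top",a),("scene",b)):
        M=F[n]["mtx"]@np.c_[F[n]["R"],F[n]["t"]]; A+=[u*M[2]-M[0],v*M[2]-M[1]]
    X=np.linalg.svd(np.array(A))[2][-1]; return (X[:3]/X[3]).round(4)
print("key bar",tri((407.3,206.2),(248,258.8)),"tall1",tri((398.9,260.2),(208,204.9)),"tall2",tri((430,152.9),(275.2,304.8)))
need([.503,-.252,.28],46)
```

```text
[[0.4945 0.2616 0.029 ]
 [0.5107 0.2545 0.029 ]
 [0.5035 0.238  0.029 ]
 [0.4871 0.2454 0.029 ]] centre [0.4989 0.2499 0.029 ]
0.0177 -23.9
0.018 -113.5
0.0181 155.7
0.0178 65.4
cone tip [0.49880251 0.24993236 0.035     ]
circ [0.4987 0.252 ] [0.4986 0.2512] 0.0509 0.0495
circ [0.4987 0.252 ] [0.4986 0.2501] 0.0469 0.0471
circ [0.4986 0.254 ] [0.4991 0.25  ] 0.0415 0.0419
circ [0.4986 0.254 ] [0.4991 0.2499] 0.0473 0.0474
key bar [ 0.5032 -0.2523  0.1802] tall1 [ 0.3399 -0.2165  0.2293] tall2 [ 0.6522 -0.3144  0.2277]
tcp [0.4981 0.1674 0.2004] yaw 90.11
shift cm [-41.94   0.4   -7.95]
turn deg [-4.000e-02  2.000e-02  4.411e+01]
```

Emit:
move_arm(
  rows=[
    [-3.5,0.03,-1.0,0,0,0,1],
    [-3.5,0.03,-1.0,0,0,0,1],
    [-3.5,0.03,-1.0,0,0,0,1],
    [-3.5,0.03,-1.0,0,0,0,1],
    [-3.5,0.03,-1.0,0,0,0,1],
    [-3.5,0.03,-1.0,0,0,0,1],
    [-3.5,0.03,-1.0,0,0,0,1],
    [-3.5,0.03,-1.0,0,0,0,1],
    [-3.5,0.03,-1.0,0,0,0,1],
    [-3.5,0.03,-1.0,0,0,0,1],
    [-3.5,0.03,0,0,0,0,1],
    [-3.5,0.03,0,0,0,0,1],
    [0,0,0,0,0,6.3,1],
    [0,0,0,0,0,6.3,1],
    [0,0,0,0,0,6.3,1],
    [0,0,0,0,0,6.3,1],
    [0,0,0,0,0,6.3,1],
    [0,0,0,0,0,6.3,1],
    [0,0,0,0,0,6.3,1],
    [0,0,0,0,0,0,1],
  ],
)

```text
time: 4.2
tool_pos: [0.5032, -0.253, 0.3028]
tool_rot: [0.001, 0.921, 0.39, 0.001]
contact_force: [-0.6, 0.5, 0.2]
gripper_width: 1.004
grasp_force: 0.0
```

Run:
```python
from h import *
f=manip.grab_frame("wrist"); np.save("pics/w2.npy",f,allow_pickle=True)
hsv=cv2.cvtColor(f["img"],cv2.COLOR_BGR2HSV)
m=cv2.inRange(hsv,(0,180,60),(8,255,255))|cv2.inRange(hsv,(172,180,60),(180,255,255))
k,l,s,c=cv2.connectedComponentsWithStats(m)
for i in range(1,k):
    if s[i,4]>150:
        r=cv2.minAreaRect(np.argwhere(l==i)[:,::-1].astype(np.float32)); print(s[i],c[i].round(1),r)
        P=np.array([ray(f,*p,.184) for p in cv2.boxPoints(r)]); print(P.mean(0).round(4)); D=np.diff(P,axis=0)[:2]; print(np.linalg.norm(D,axis=1).round(4),np.degrees(np.arctan2(D[:,1],D[:,0])).round(1))
need([.5032,-.2523,.25],46); print(px(f,[.503,-.252,.184]),px(f,[.503,-.252,.06]))
cv2.imwrite("pics/w2.png",f["img"])
```

```text
[ 470   59  170  135 8706] [562.1 131.1] ((564.940185546875, 130.28521728515625), (52.05552673339844, 199.97860717773438), 59.50664138793945)
[ 0.6576 -0.3336  0.184 ]
[0.1224 0.0381] [-11.3 -91.2]
[ 309  135   23  118 2358] [319.6 192.4] ((319.06573486328125, 193.50173950195312), (21.41363525390625, 117.38040924072266), 1.5074357986450195)
[ 0.5053 -0.2501  0.184 ]
[0.0898 0.0148] [ 43.7 -45.6]
[  77  248   69  100 4561] [111.  296.6] ((112.52454376220703, 295.9395446777344), (96.75617218017578, 56.13693618774414), 73.41265869140625)
[ 0.3259 -0.1958  0.184 ]
[0.046 0.086] [ -27. -129.]
tcp [ 0.5032 -0.2529  0.3025] yaw 46.13
shift cm [ 0.04 -0.06  5.25]
turn deg [ 0.18 -0.03  0.13]
[318.48479298 200.65008184] [319.14789063 163.82976825]
```

View pics/w2.png

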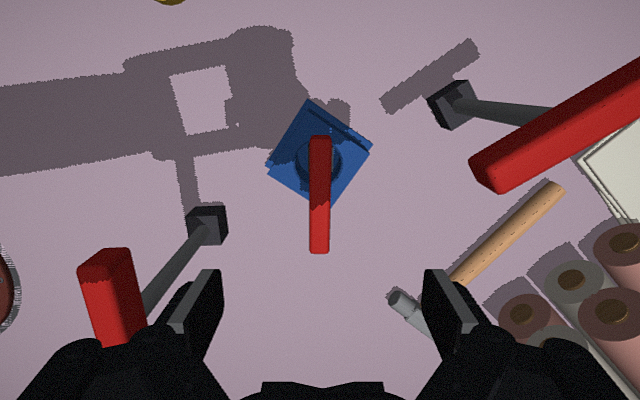

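The view shows the short red bar at (319,193) standing in the blue stand, with the hole centred near (318,161). It sits between two taller keys at (110,297) and (562,131), so its length and location fit. Descend and grip.

Emit:
move_arm(
  rows=[
    [0.1,0,2.5,0,0,0,1],
    [0,0,2.5,0,0,0,1],
    [0,0,2.5,0,0,0,1],
    [0,0,2.5,0,0,0,1],
    [0,0,2.0,0,0,0,1],
    [0,0,0.85,0,0,0,1],
    [0,0,0,0,0,0,1],
    [0,0,0,0,0,0,0],
    [0,0,0,0,0,0,-0.6],
    [0,0,0,0,0,0,-1],
    [0,0,0,0,0,0,-1],
    [0,0,0,0,0,0,-1],
    [0,0,0,0,0,0,-1],
    [0,0,0,0,0,0,-1],
    [0,0,0,0,0,0,-1],
  ],
)

```text
time: 5.5
tool_pos: [0.5037, -0.2521, 0.1727]
tool_rot: [0.0, 0.92, 0.391, 0.0]
contact_force: [-0.1, 0.9, 4.7]
gripper_width: 0.175
grasp_force: 59.3
```

Emit:
move_arm(
  rows=[
    [0,0,0,0,0,0,-1],
    [0,0,-0.2,0,0,0,-1],
    [0,0,-0.5,0,0,0,-1],
    [0,0,-0.5,0,0,0,-1],
    [0,0,0,0,0,0,-1],
  ],
)

```text
time: 5.92
tool_pos: [0.5035, -0.252, 0.1843]
tool_rot: [0.0, 0.92, 0.391, 0.0]
contact_force: [-0.6, -0.5, -1.4]
gripper_width: 0.177
grasp_force: 58.4
```

Emit:
move_arm(
  rows=[
    [0,0,-1.9,0,0,0,-1],
    [0,0,-1.9,0,0,0,-1],
    [0,0,-1.9,0,0,0,-1],
    [0,0,-1.9,0,0,0,-1],
    [0,0,-1.9,0,0,0,-1],
    [0,0,-1.9,0,0,0,-1],
    [0,0,-1.9,0,0,0,-1],
    [0,0,-1.9,0,0,0,-1],
    [0,0,0,0,0,0,-1],
    [0,0,0,0,0,0,-1],
  ],
)

```text
time: 6.75
tool_pos: [0.5037, -0.2521, 0.3366]
tool_rot: [0.001, 0.92, 0.391, 0.001]
contact_force: [0.4, 0.4, -3.3]
gripper_width: 0.178
grasp_force: 58.8
```

Run:
```python
from h import *
f=manip.grab_frame("wrist"); np.save("pics/w3.npy",f,allow_pickle=True); s=manip.state(); p,R=tool()
print(p.round(4),s["contact_force"].round(2),s["ft_torque"].round(3),R.as_matrix().round(4))
for n in("scene","top"):
    g=manip.grab_frame(n); np.save(f"pics/{n}3.npy",g,allow_pickle=True); print(n,px(g,p),px(g,p-[0,0,.162]))
print(px(f,p),px(f,p-[0,0,.162]),px(f,[.503,-.252,.06]))
g=np.load("pics/scene3.npy",allow_pickle=True).item()
u,v=px(g,p-[0,0,.08]); u,v=int(u),int(v)
a=cv2.resize(f["img"],(480,300)); b=cv2.resize(g["img"][v-50:v+50,u-53:u+53],(318,300),interpolation=cv2.INTER_CUBIC)
w=cv2.resize(f["img"][60:200,220:420],(400,280),interpolation=cv2.INTER_CUBIC)
h=np.load("pics/top3.npy",allow_pickle=True).item()
t=cv2.resize(h["img"][150:250,350:463],(318,280),interpolation=cv2.INTER_CUBIC)
o=np.zeros((590,800,3),np.uint8); o[:300,:480]=a;o[:300,480:798]=b;o[305:585,:400]=w;o[305:585,480:798]=t; cv2.imwrite("pics/m3.png",o); print(u-53,v-50)
```

```text
[ 0.5032 -0.2517  0.3349] [-0.36 -0.44 -2.2 ] [ 0.023  0.018 -0.058] [[ 6.946e-01  7.194e-01 -7.000e-04]
 [ 7.194e-01 -6.946e-01  5.000e-04]
 [-2.000e-04 -8.000e-04 -1.000e+00]]
scene [239.64147814 225.25402591] [248.60440351 260.0192494 ]
top [417.60028411 194.08868058] [406.76434252 206.78291287]
[317.38968682 291.72939696] [319.27497213 184.63442604] [319.81580822 158.25297238]
191 193
```

View pics/m3.png

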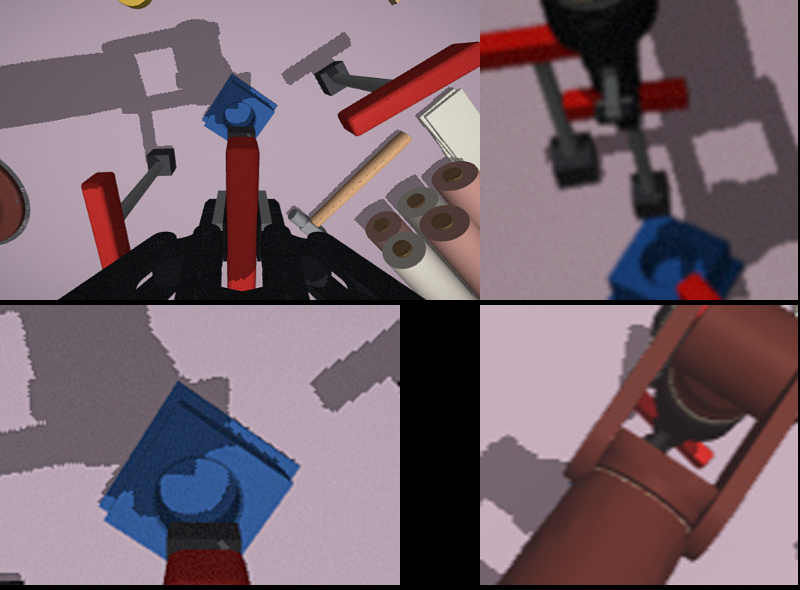

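Run:
```python
from h import *
f=np.load("pics/w3.npy",allow_pickle=True).item(); p,R=tool()
for dz in(.162,.164,.16):
  print("foot edge pred",[px(f,p+R.apply([.0145,y,dz])).round(1) for y in(-.0145,.0145)])
print("seen (303.5,169),(341.5,171)")
tx=R.as_matrix()[:,0]; ty=R.as_matrix()[:,1]
h=np.array([.503,-.252,.06]); print("hole top edge pred",px(f,h+.025*tx),"L/R",px(f,h-.025*ty),px(f,h+.025*ty))
# edges along column/rows
hsv=cv2.cvtColor(f["img"],cv2.COLOR_BGR2HSV)
red=(cv2.inRange(hsv,(0,150,40),(8,255,255))|cv2.inRange(hsv,(172,150,40),(180,255,255)))
red[:, :280]=0; red[:,360:]=0
ys=np.where(red[:,322])[0]; print("bar rows at u=322",ys[ys>150].min(),ys.max())
for v in(190,200,240,300): xs=np.where(red[v])[0]; print(v,xs.min(),xs.max())
print("bar pred far end top/bottom",[ [px(f,p+R.apply([.045,y,z])).round(1) for y in(-.008,.008)] for z in(-.012,.012)], "near",px(f,p+R.apply([-.045,0,-.012])))
```

```text
foot edge pred [array([300.9, 168. ]), array([335.1, 167.9])]
foot edge pred [array([301. , 167.4]), array([335. , 167.4])]
foot edge pred [array([300.7, 168.5]), array([335.2, 168.4])]
seen (303.5,169),(341.5,171)
hole top edge pred [319.76279747 136.62422426] L/R [298.32817987 158.28696224] [341.28726785 158.2190081 ]
bar rows at u=322 183 387
190 303 341
200 302 344
240 302 343
300 303 342
bar pred far end top/bottom [[array([292. , 196.7]), array([338.3, 196.6])], [array([296.4, 178.8]), array([335.3, 178.7])]] near [316.55895994 396.69831644]
```

The key hangs straight from the jaws, with its foot at wrist px (304–342,169) and the empty stand hole near (320,158). The finger and bar centre is at u≈322.5, where the calibration predicts 316. So wrist readings carry about 2 mm of bias in tool y, which puts the shaft axis at about (0.4995, 0.250). Now turn to the stem angle (65.5°) and carry the key over.

Emit:
move_arm(
  rows=[
    [0,0,0,0,0,-6.5,-1],
    [0,0,0,0,0,-6.5,-1],
    [0,0,0,0,0,-6.4,-1],
    [0,0,0,0,0,0,-1],
    [1.52,-0.7,0,0,0,0,-1],
    [3.04,-1.4,0,0,0,0,-1],
    [3.04,-1.4,0,0,0,0,-1],
    [3.04,-1.4,0,0,0,0,-1],
    [3.04,-1.4,0,0,0,0,-1],
    [3.04,-1.4,0,0,0,0,-1],
    [3.04,-1.4,0,0,0,0,-1],
    [3.04,-1.4,0,0,0,0,-1],
    [3.04,-1.4,0,0,0,0,-1],
    [3.04,-1.4,0,0,0,0,-1],
    [3.04,-1.4,0,0,0,0,-1],
    [3.04,-1.4,0,0,0,0,-1],
  ],
)

```text
time: 8.23
tool_pos: [0.5017, 0.1347, 0.3346]
tool_rot: [-0.0, 0.842, 0.539, -0.001]
contact_force: [0.3, -0.8, -2.3]
gripper_width: 0.173
grasp_force: 58.9
```

Emit:
move_arm(
  rows=[
    [3.04,-1.4,0,0,0,0,-1],
    [3.04,-1.4,0,0,0,0,-1],
    [3.04,-1.4,0,0,0,0,-1],
    [1.52,-0.7,0,0,0,0,-1],
    [0,0,0,0,0,0,-1],
    [0,0,0,0,0,0,-1],
    [0,0,0,0,0,0,-1],
  ],
)

```text
time: 8.82
tool_pos: [0.502, 0.2496, 0.3348]
tool_rot: [0.0, 0.842, 0.54, -0.001]
contact_force: [0.6, -0.0, -2.3]
gripper_width: 0.177
grasp_force: 58.8
```

Run:
```python
from h import *
for n in("scene","wrist","top"):
    f=manip.grab_frame(n); np.save(f"pics/{n}4.npy",f,allow_pickle=True)
need([.4995,.25,.3],65.5); print(manip.state()["contact_force"].round(2))
f=np.load("pics/wrist4.npy",allow_pickle=True).item(); g=np.load("pics/scene4.npy",allow_pickle=True).item()
p,R=tool(); print("foot pred scene",px(g,p-[0,0,.162]),"mouth",px(g,[.4995,.25,.125]),"wrist mouth",px(f,[.4995,.25,.125]),"foot",px(f,p-[0,0,.162]))
u,v=px(g,[.4995,.25,.2]); u,v=int(u),int(v)
b=cv2.resize(g["img"][v-55:v+55,u-40:u+40],(400,550),interpolation=cv2.INTER_CUBIC)
a=cv2.resize(f["img"][60:225,262:382],(400,550),interpolation=cv2.INTER_CUBIC); cv2.imwrite("pics/m4.png",np.hstack([b,a])); print(u-40,v-55)
```

```text
tcp [0.5023 0.2492 0.3356] yaw 65.28
shift cm [-0.04 -0.29  3.56]
turn deg [-0.    0.02 -0.22]
[-0.1  -0.23 -2.24]
foot pred scene [363.47471606 142.31387959] mouth [361.57626285 152.55280772] wrist mouth [318.31598779 171.26435415] foot [321.16674474 184.50588048]
323 80
```

View pics/m4.png

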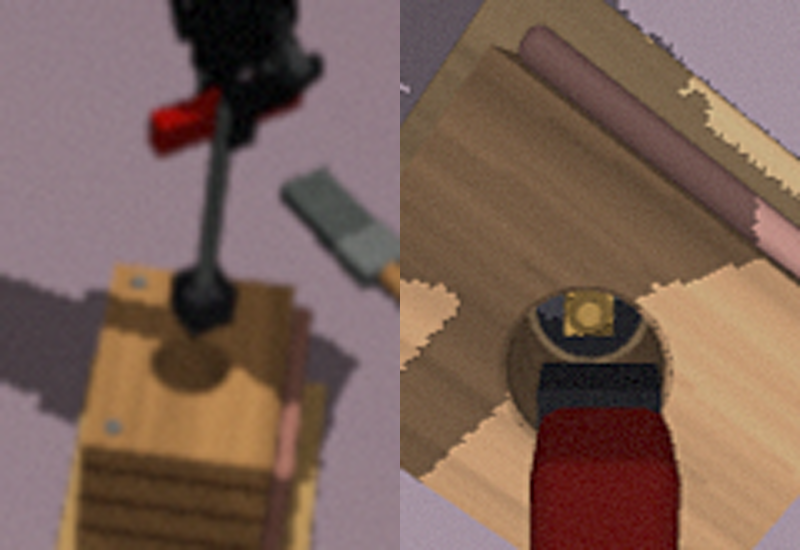

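Left, the scene view shows the foot hanging over the mouth. Right, the wrist view shows the stem square at crop (588,314), already parallel to the key, with the foot centre at crop x=601. So I need a few mm of shift in −y (tool), which I'll compute relative to the foot.

Run:
```python
from h import *
f=np.load("pics/wrist4.npy",allow_pickle=True).item(); p,R=tool()
def corr(u,v,z): 
    P=ray(f,u,v-0.9,z); d=(np.array(f["R"])@P+f["t"])[2]; q=R.inv().apply(P-p); return np.array([q[0],(u-322.4)*d/348.07,q[2]])
for nm,cx,cy,z in(("sq",588,314.5,.029),("cone",589,313,.035),("mouth L",506,365,.125),("mouth R",668,365,.125),("mouth far",587,287,.125)):
    q=corr((cx-400)/10*3+262,cy*.3+60,z); print(nm,(q*1000).round(1),(p+R.apply(q)).round(4))
```

```text
sq [ -1.2  -5.  306.6] [0.4972 0.2501 0.029 ]
cone [  0.5  -4.5 300.6] [0.4984 0.2514 0.035 ]
mouth L [  2.4 -28.  210.6] [0.4778 0.2629 0.125 ]
mouth R [  2.3  19.6 210.6] [0.5211 0.243  0.125 ]
mouth far [ 25.3  -4.1 210.6] [0.5091 0.2738 0.125 ]
```

Emit:
move_arm(
  rows=[
    [0,-0.22,0,0,0,-0.2,-1],
    [0,-0.22,0,0,0,0,-1],
    [0,0,1.0,0,0,0,-1],
    [0,0,1.0,0,0,0,-1],
    [0,0,1.0,0,0,0,-1],
    [0,0,1.0,0,0,0,-1],
    [0,0,1.0,0,0,0,-1],
    [0,0,1.0,0,0,0,-1],
    [0,0,0,0,0,0,-1],
    [0,0,0,0,0,0,-1],
  ],
)

```text
time: 9.8
tool_pos: [0.4977, 0.2519, 0.2745]
tool_rot: [-0.0, 0.841, 0.542, -0.001]
contact_force: [0.3, -0.4, -2.3]
gripper_width: 0.176
grasp_force: 58.7
```

Emit:
move_arm(
  rows=[
    [0,0,1.0,0,0,0,-1],
    [0,0,1.0,0,0,0,-1],
    [0,0,1.0,0,0,0,-1],
    [0,0,1.0,0,0,0,-1],
    [0,0,1.0,0,0,0,-1],
    [0,0,1.0,0,0,0,-1],
    [0,0,0,0,0,0,-1],
    [0,0,0,0,0,0,-1],
    [0,0,0,0,0,0,-1],
  ],
)

```text
time: 10.55
tool_pos: [0.4984, 0.2521, 0.2161]
tool_rot: [0.0, 0.841, 0.542, 0.0]
contact_force: [-0.1, 0.3, -2.8]
gripper_width: 0.176
grasp_force: 58.7
```

Run:
```python
from h import *
need([.4983,.251,.197],65.5); s=manip.state(); print(s["contact_force"].round(2),s["ft_torque"].round(3),s["time"])
```

```text
tcp [0.4984 0.2521 0.2161] yaw 65.6
shift cm [-0.11  0.03  1.91]
turn deg [ 0.02 -0.02  0.1 ]
[-0.07  0.3  -2.8 ] [-0.002  0.017  0.012] 10.55
```

Emit:
move_arm(
  rows=[
    [-0.05,0,0.4,0,0,0,-1],
    [0,0,0.4,0,0,0,-1],
    [0,0,0.4,0,0,0,-1],
    [0,0,0.3,0,0,0,-1],
    [0,0,0,0,0,0,-1],
    [0,0,0,0,0,0,-1],
  ],
)

```text
time: 11.05
tool_pos: [0.4978, 0.2515, 0.2004]
tool_rot: [-0.0, 0.841, 0.542, -0.0]
contact_force: [0.6, -0.1, -2.4]
gripper_width: 0.181
grasp_force: 58.9
```

Emit:
move_arm(
  rows=[
    [0,0,0.2,0,0,0,-1],
    [0,0,0.2,0,0,0,-1],
    [0,0,0,0,0,0,-1],
    [0,0,0,0,0,0,-1],
  ],
)

```text
time: 11.38
tool_pos: [0.4979, 0.2515, 0.1966]
tool_rot: [-0.0, 0.841, 0.542, -0.0]
contact_force: [-0.4, 0.1, -2.2]
gripper_width: 0.176
grasp_force: 58.9
```

Emit:
move_arm(
  rows=[
    [0,0,0.2,0,0,0,-1],
    [0,0,0.2,0,0,0,-1],
    [0,0,0,0,0,0,-1],
    [0,0,0,0,0,0,-1],
  ],
)

```text
time: 11.72
tool_pos: [0.4978, 0.2515, 0.1925]
tool_rot: [-0.0, 0.841, 0.542, -0.0]
contact_force: [-0.1, 0.0, -2.3]
gripper_width: 0.178
grasp_force: 58.9
```

Emit:
move_arm(
  rows=[
    [0,0,0.2,0,0,0,-1],
    [0,0,0,0,0,0,-1],
    [0,0,0,0,0,0,-1],
  ],
)

```text
time: 11.97
tool_pos: [0.4979, 0.2515, 0.1906]
tool_rot: [-0.0, 0.841, 0.542, -0.0]
contact_force: [-0.1, 0.3, -2.7]
gripper_width: 0.179
grasp_force: 58.9
```

Emit:
move_arm(
  rows=[
    [0,0,0.2,0,0,0,-1],
    [0,0,0,0,0,0,-1],
    [0,0,0,0,0,0,-1],
  ],
)

```text
time: 12.22
tool_pos: [0.4979, 0.2515, 0.1886]
tool_rot: [-0.0, 0.841, 0.542, -0.0]
contact_force: [-0.1, 0.2, -1.9]
gripper_width: 0.178
grasp_force: 58.9
```

Emit:
move_arm(
  rows=[
    [0,0,0.2,0,0,0,-1],
    [0,0,0,0,0,0,-1],
    [0,0,0,0,0,0,-1],
  ],
)

```text
time: 12.47
tool_pos: [0.4979, 0.2515, 0.1866]
tool_rot: [-0.0, 0.841, 0.542, -0.0]
contact_force: [-1.0, 0.2, -3.5]
gripper_width: 0.176
grasp_force: 58.9
```

Emit:
move_arm(
  rows=[
    [0,0,0.2,0,0,0,-1],
    [0,0,0.2,0,0,0,-1],
    [0,0,0,0,0,0,-1],
    [0,0,0,0,0,0,-1],
  ],
)

```text
time: 12.8
tool_pos: [0.4978, 0.2515, 0.1825]
tool_rot: [-0.0, 0.841, 0.542, -0.0]
contact_force: [-0.3, 0.0, -3.0]
gripper_width: 0.178
grasp_force: 58.9
```

Emit:
move_arm(
  rows=[
    [0,0,0.2,0,0,0,-1],
    [0,0,0.1,0,0,0,-1],
    [0,0,0,0,0,0,-1],
    [0,0,0,0,0,0,-1],
  ],
)

```text
time: 13.13
tool_pos: [0.4979, 0.2516, 0.1797]
tool_rot: [-0.0, 0.841, 0.542, -0.0]
contact_force: [-0.3, 0.8, -2.7]
gripper_width: 0.178
grasp_force: 58.9
```

Emit:
move_arm(
  rows=[
    [0,0,0.1,0,0,0,-1],
    [0,0,0,0,0,0,-1],
    [0,0,0,0,0,0,-1],
  ],
)

```text
time: 13.38
tool_pos: [0.4979, 0.2515, 0.1788]
tool_rot: [-0.0, 0.841, 0.542, -0.0]
contact_force: [0.9, -0.5, -1.7]
gripper_width: 0.177
grasp_force: 58.9
```

Emit:
move_arm(
  rows=[
    [0,0,0.1,0,0,0,-1],
    [0,0,0,0,0,0,-1],
    [0,0,0,0,0,0,-1],
  ],
)

```text
time: 13.63
tool_pos: [0.4982, 0.2516, 0.1781]
tool_rot: [0.0, 0.841, 0.542, 0.0]
contact_force: [0.4, -0.3, -1.6]
gripper_width: 0.177
grasp_force: 59.0
```

The foot is about 0.4 mm above the shaft floor with no contact force, so it is seated over the stem. Now turn clockwise.

Emit:
move_arm(
  rows=[
    [0,0,0,0,0,5,-1],
    [0,0,0,0,0,5,-1],
    [0,0,0,0,0,5,-1],
    [0,0,0,0,0,5,-1],
    [0,0,0,0,0,0,-1],
  ],
)

```text
time: 14.05
tool_pos: [0.498, 0.2514, 0.178]
tool_rot: [0.0, 0.922, 0.387, -0.0]
contact_force: [-1.1, -1.1, -0.3]
gripper_width: 0.172
grasp_force: 59.1
```

Run:
```python
from h import *
need([.498,.2515,.178],65.5); s=manip.state(); print(s["contact_force"].round(2),s["ft_torque"].round(3),s["time"])
```

```text
tcp [0.498  0.2514 0.178 ] yaw 45.54
shift cm [ 0.01 -0.01  0.  ]
turn deg [  0.03   0.03 -19.96]
[-1.1  -1.09 -0.35] [-0.271  0.085  0.04 ] 14.05
```

Emit:
move_arm(
  rows=[
    [0,0,0,0,0,5,-1],
    [0,0,0,0,0,5,-1],
    [0,0,0,0,0,5,-1],
    [0,0,0,0,0,5,-1],
    [0,0,0,0,0,0,-1],
  ],
)

```text
time: 14.47
tool_pos: [0.4979, 0.2514, 0.178]
tool_rot: [0.0, 0.975, 0.222, -0.0]
contact_force: [-0.8, -1.0, -0.0]
gripper_width: 0.172
grasp_force: 59.2
```

Emit:
move_arm(
  rows=[
    [0,0,0,0,0,5,-1],
    [0,0,0,0,0,5,-1],
    [0,0,0,0,0,5,-1],
    [0,0,0,0,0,5,-1],
    [0,0,0,0,0,0,-1],
  ],
)

```text
time: 14.88
tool_pos: [0.4979, 0.2514, 0.1781]
tool_rot: [0.0, 0.999, 0.05, -0.0]
contact_force: [-1.5, -0.2, 0.7]
gripper_width: 0.178
grasp_force: 59.2
```

Run:
```python
from h import *
need([.498,.2515,.178],65.5); s=manip.state(); print(s["contact_force"].round(2),s["ft_torque"].round(3),s["time"])
f=manip.grab_frame("scene"); 
for n,F in(("now",f),("t0",np.load("pics/scene0.npy",allow_pickle=True).item())):
    hsv=cv2.cvtColor(F["img"],cv2.COLOR_BGR2HSV)[125:205,330:400]; m=cv2.inRange(hsv,(165,50,60),(180,160,255))|cv2.inRange(hsv,(0,50,60),(4,160,255))
    print(n,cv2.countNonZero(m),[ (np.where(r)[0].min()+330,np.where(r)[0].max()+330) for r in m[20:50:6] if r.any()])
```

```text
tcp [0.4979 0.2514 0.1781] yaw 5.73
shift cm [ 0.01 -0.    0.01]
turn deg [ 1.000e-02  3.000e-02 -5.977e+01]
[-1.53 -0.19  0.7 ] [-0.349  0.34  -0.013] 14.8833
now 54 [(np.int64(383), np.int64(386)), (np.int64(386), np.int64(386)), (np.int64(338), np.int64(338))]
t0 38 [(np.int64(384), np.int64(384)), (np.int64(387), np.int64(387))]
```

Emit:
move_arm(
  rows=[
    [0,0,0,0,0,5,-1],
    [0,0,0,0,0,5,-1],
    [0,0,0,0,0,5,-1],
    [0,0,0,0,0,0,-1],
  ],
)

```text
time: 15.27
tool_pos: [0.4978, 0.2515, 0.178]
tool_rot: [0.0, 0.997, -0.081, -0.0]
contact_force: [-2.8, -1.8, 1.1]
gripper_width: 0.181
grasp_force: 59.3
```

Run:
```python
from h import *
need([.498,.2515,.178],65.5); s=manip.state(); print(s["contact_force"].round(2),s["ft_torque"].round(3),s["time"])
f=manip.grab_frame("wrist"); np.save("pics/w5.npy",f,allow_pickle=True); cv2.imwrite("pics/w5.png",f["img"]); print(px(f,[.55,.27,.125]))
```

```text
tcp [0.4978 0.2515 0.178 ] yaw -9.25
shift cm [ 0.02 -0.    0.  ]
turn deg [-0.000e+00  3.000e-02 -7.475e+01]
[-2.78 -1.77  1.14] [-0.349  0.473  0.001] 15.2667
[267.42620738 155.33044355]
```

View pics/w5.png

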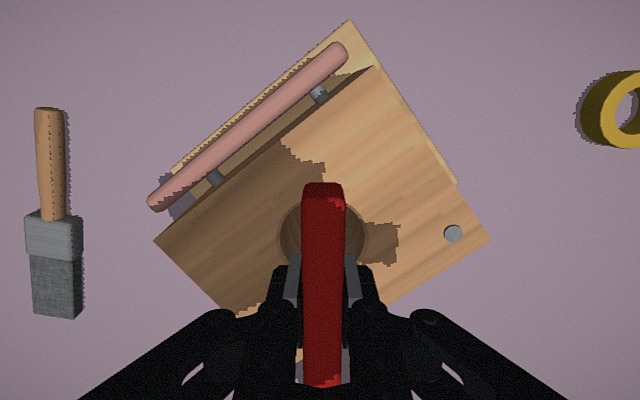

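The wrist view shows the cheek (bar from (150,205) to (345,50)) standing clearly off the block edge ((153,240)–(373,67)), with its pins visible. I'll measure its travel against the earlier wrist image.

```bash
cat > ch.py <<'E'
from h import *
def cheek(f,z,dbg=0):
    hsv=cv2.cvtColor(f["img"],cv2.COLOR_BGR2HSV); m=cv2.inRange(hsv,(170,55,40),(180,175,255))|cv2.inRange(hsv,(0,55,40),(4,175,255))
    m=cv2.morphologyEx(m,cv2.MORPH_OPEN,np.ones((3,3),np.uint8)); k,l,s,c=cv2.connectedComponentsWithStats(m)
    i=1+np.argmax(s[1:,4]); P=np.array([ray(f,u,v,z)[:2] for v,u in np.argwhere(l==i)]).astype(np.float32)
    r=cv2.minAreaRect(P*1000); vx,vy,x,y=cv2.fitLine(P,cv2.DIST_L2,0,.01,.01).ravel(); n=np.array([-vy,vx]); n*=np.sign(n[0])
    return n@(np.array([x,y])-[.4983,.251]), np.degrees(np.arctan2(n[1],n[0])),r[1],s[i]
if __name__=="__main__":
  for z in(.105,.11,.115,.12):
    for n in("wrist4","w5"): print(z,n,cheek(np.load(f"pics/{n}.npy",allow_pickle=True).item(),z))
E
python3 ch.py
```

```text
0.105 wrist4 (np.float64(0.11205120048195859), np.float32(-86.70392), (5.463484287261963, 11.569243431091309), array([116, 365,   8,   5,  28], dtype=int32))
0.105 w5 (np.float64(0.026061448931991235), np.float32(61.317596), (2.063267469406128, 3.317355155944824), array([334,  42,   5,   8,  27], dtype=int32))
0.11 wrist4 (np.float64(0.10948726657991109), np.float32(-86.70518), (5.3861589431762695, 11.40548038482666), array([116, 365,   8,   5,  28], dtype=int32))
0.11 w5 (np.float64(0.026023125942347396), np.float32(61.349823), (2.01069974899292, 3.2327489852905273), array([334,  42,   5,   8,  27], dtype=int32))
0.115 wrist4 (np.float64(0.10690537538404643), np.float32(-86.703415), (5.3088297843933105, 11.241767883300781), array([116, 365,   8,   5,  28], dtype=int32))
0.115 w5 (np.float64(0.02632174972110966), np.float32(61.184143), (1.9581220149993896, 3.1482620239257812), array([334,  42,   5,   8,  27], dtype=int32))
0.12 wrist4 (np.float64(0.10434004494979962), np.float32(-86.70447), (5.23149299621582, 11.07801628112793), array([116, 365,   8,   5,  28], dtype=int32))
0.12 w5 (np.float64(0.0261092073356645), np.float32(61.319057), (1.9055521488189697, 3.0637407302856445), array([334,  42,   5,   8,  27], dtype=int32))
```

```bash
python3 - <<'E'
from h import *
for n,pts in(("w5",[(250,125),(180,185),(320,65),(100,350),(230,160),(200,210)]),("wrist4",[(337,99),(315,82),(378,129),(300,140)])):
    h=cv2.cvtColor(np.load(f"pics/{n}.npy",allow_pickle=True).item()["img"],cv2.COLOR_BGR2HSV)
    for u,v in pts: print(n,u,v,h[v-1:v+2,u-1:u+2].reshape(-1,3).mean(0).round(), h[v,u])
E
sed -i 's/(170,55,40),(180,175,255)/(175,70,40),(180,150,255)/; s/(0,55,40),(4,175,255)/(0,70,40),(6,150,255)/' ch.py; python3 ch.py
```

```text
w5 250 125 [  4.  77. 181.] [  5  73 184]
w5 180 185 [  4.  78. 177.] [  4  78 179]
w5 320 65 [  4.  75. 181.] [  4  73 184]
w5 100 350 [155.  27. 145.] [154  28 146]
w5 230 160 [ 16.  98. 120.] [ 16  99 121]
w5 200 210 [ 14. 111. 104.] [ 15 111 103]
wrist4 337 99 [  4.  75. 113.] [  2  72 114]
wrist4 315 82 [ 24.  76. 112.] [  5  79 110]
wrist4 378 129 [  4.  77. 181.] [  3  77 180]
wrist4 300 140 [ 14. 110. 110.] [ 13 118 106]
0.105 wrist4 (np.float64(0.06420846148679411), np.float32(28.41848), (11.813234329223633, 138.39755249023438), array([ 299,   72,  114,   89, 1390], dtype=int32))
0.105 w5 (np.float64(0.07223938724908682), np.float32(28.090324), (12.285698890686035, 144.0458221435547), array([ 147,   42,  201,  170, 5354], dtype=int32))
0.11 wrist4 (np.float64(0.06426848762275741), np.float32(28.418491), (11.646034240722656, 136.4386749267578), array([ 299,   72,  114,   89, 1390], dtype=int32))
0.11 w5 (np.float64(0.07206088293822423), np.float32(28.090317), (11.972698211669922, 140.37522888183594), array([ 147,   42,  201,  170, 5354], dtype=int32))
0.115 wrist4 (np.float64(0.06432851402712716), np.float32(28.418491), (11.47884750366211, 134.47982788085938), array([ 299,   72,  114,   89, 1390], dtype=int32))
0.115 w5 (np.float64(0.0718824307522591), np.float32(28.090317), (11.659587860107422, 136.70468139648438), array([ 147,   42,  201,  170, 5354], dtype=int32))
0.12 wrist4 (np.float64(0.06438850134124022), np.float32(28.418495), (11.311614990234375, 132.52098083496094), array([ 299,   72,  114,   89, 1390], dtype=int32))
0.12 w5 (np.float64(0.0717039259826925), np.float32(28.090317), (11.346477508544922, 133.0341339111328), array([ 147,   42,  201,  170, 5354], dtype=int32))
```

Cheek travel so far is about 8 mm (centre at 72 mm from the axis, 64 mm at the start). Turn 10° more, still short of the stop, which should come near 90° of key turn.

Emit:
move_arm(
  rows=[
    [0,0,0,0,0,3,-1],
    [0,0,0,0,0,3,-1],
    [0,0,0,0,0,2,-1],
    [0,0,0,0,0,2,-1],
    [0,0,0,0,0,0,-1],
    [0,0,0,0,0,0,-1],
  ],
)

```text
time: 15.82
tool_pos: [0.4979, 0.2516, 0.178]
tool_rot: [0.0, 0.986, -0.167, -0.0]
contact_force: [-2.1, -0.8, 1.3]
gripper_width: 0.179
grasp_force: 59.4
```

Run:
```python
from ch import *
need([.498,.2515,.178],65.5); s=manip.state(); print(s["contact_force"].round(2),s["ft_torque"].round(3),s["time"])
f=manip.grab_frame("wrist"); np.save("pics/w6.npy",f,allow_pickle=True); print(cheek(f,.11))
```

```text
tcp [0.4979 0.2516 0.178 ] yaw -19.19
shift cm [0.01 0.   0.  ]
turn deg [-0.000e+00  2.000e-02 -8.469e+01]
[-2.08 -0.79  1.31] [-0.327  0.683  0.123] 15.8167
(np.float64(0.07307784275002936), np.float32(27.992455), (14.36768627166748, 140.44476318359375), array([ 148,   41,  166,  194, 5186], dtype=int32))
```

Emit:
move_arm(
  rows=[
    [0,0,0,0,0,1,-1],
    [0,0,0,0,0,1,-1],
    [0,0,0,0,0,1,-1],
    [0,0,0,0,0,0,-1],
    [0,0,0,0,0,0,-1],
  ],
)

```text
time: 16.28
tool_pos: [0.498, 0.2516, 0.178]
tool_rot: [-0.0, 0.981, -0.194, 0.0]
contact_force: [-3.0, -0.5, 3.5]
gripper_width: 0.179
grasp_force: 59.6
```

Run:
```python
from ch import *
need([.498,.2515,.178],65.5); s=manip.state(); print(s["contact_force"].round(2),s["ft_torque"].round(3),s["time"])
f=manip.grab_frame("wrist"); np.save("pics/w7.npy",f,allow_pickle=True); print(cheek(f,.11))
```

```text
tcp [0.498  0.2516 0.178 ] yaw -22.39
shift cm [0.   0.01 0.  ]
turn deg [ -0.    -0.   -87.89]
[-3.01 -0.47  3.47] [-0.422  0.806  0.051] 16.2833
(np.float64(0.07352490662704583), np.float32(28.042933), (13.720133781433105, 140.20680236816406), array([ 148,   42,  155,  203, 5134], dtype=int32))
```

Run:
```python
from ch import *
n=np.array([np.cos(np.radians(28.1)),np.sin(np.radians(28.1))])
f=np.load("pics/w5.npy",allow_pickle=True).item()
for u,v in((153,240),(373,67)): print("w5 block edge",n@(ray(f,u,v,.125)[:2]-[.4983,.251]))
print("w5 corner dist",np.linalg.norm(ray(f,153,240,.125)-ray(f,373,67,.125)))
g=np.load("pics/wrist4.npy",allow_pickle=True).item()
for u,v in(((500-400)*.3+262,47*.3+60),((755-400)*.3+262,258*.3+60)): print("w4 edge",n@(ray(g,u,v,.125)[:2]-[.4983,.251]))
for z in(.10,.105,.11,.115,.12): print(z,cheek(f,z)[0],cheek(g,z)[0])
```

```text
w5 block edge 0.05682025680030826
w5 block edge 0.05650296899289326
w5 corner dist 0.14815801650185426
w4 edge 0.057942665650086114
w4 edge 0.055870191921982025
0.1 0.07241782586095082 0.06414843517487308
0.105 0.07223938724908682 0.06420846148679411
0.11 0.07206088293822423 0.06426848762275741
0.115 0.0718824307522591 0.06432851402712716
0.12 0.0717039259826925 0.06438850134124022
```

Relative to the block edge in the same image, the cheek moved 8.0 mm at that point, so it is now about 9.5 mm out. Back off 10° within the socket play and lift straight out.

Emit:
move_arm(
  rows=[
    [0,0,0,0,0,-5,-1],
    [0,0,0,0,0,-5,-1],
    [0,0,0,0,0,0,-1],
    [0,0,-0.3,0,0,0,-1],
    [0,0,-0.5,0,0,0,-1],
    [0,0,-0.5,0,0,0,-1],
    [0,0,-0.5,0,0,0,-1],
    [0,0,0,0,0,0,-1],
  ],
)

```text
time: 17.0
tool_pos: [0.4987, 0.2518, 0.1973]
tool_rot: [-0.001, 0.994, -0.108, 0.001]
contact_force: [0.3, 0.1, -2.5]
gripper_width: 0.178
grasp_force: 58.8
```

Emit:
move_arm(
  rows=[
    [0,0,-0.5,0,0,0,-1],
    [0,0,-0.5,0,0,0,-1],
    [0,0,-1.5,0,0,0,-1],
    [0,0,-1.5,0,0,0,-1],
    [0,0,-1.5,0,0,0,-1],
    [0,0,-1.5,0,0,0,-1],
    [0,0,-1.5,0,0,0,-1],
    [0,0,-1.5,0,0,0,-1],
    [0,0,-1.5,0,0,0,-1],
    [0,0,-1.5,0,0,0,-1],
    [0,0,-1.2,0,0,0,-1],
    [0,0,0,0,0,0,-1],
    [0,0,0,0,0,0,-1],
  ],
)

```text
time: 18.08
tool_pos: [0.4983, 0.2517, 0.3387]
tool_rot: [-0.0, 0.994, -0.108, 0.001]
contact_force: [-0.5, 0.4, -3.0]
gripper_width: 0.18
grasp_force: 59.0
```

Run:
```python
from ch import *
need([.502,-.251,.335],46); s=manip.state(); print(s["contact_force"].round(2),s["time"])
f=manip.grab_frame("wrist"); np.save("pics/w8.npy",f,allow_pickle=True); print(cheek(f,.11))
```

```text
tcp [0.4983 0.2517 0.3387] yaw -12.4
shift cm [11.16 49.02  0.34]
turn deg [ -0.   -0.1 -58.4]
[-0.48  0.42 -3.03] 18.0833
(np.float64(0.07342813163595484), np.float32(28.49576), (12.133560180664062, 93.29423522949219), array([ 256,   61,   73,   71, 1123], dtype=int32))
```

Emit:
move_arm(
  rows=[
    [0.37,1.63,0,0,0,0,-1],
    [0.744,3.27,0,0,0,0,-1],
    [0.744,3.27,0,0,0,0,-1],
    [0.744,3.27,0,0,0,0,-1],
    [0.744,3.27,0,0,0,0,-1],
    [0.744,3.27,0,0,0,0,-1],
    [0.744,3.27,0,0,0,0,-1],
    [0.744,3.27,0,0,0,0,-1],
    [0.744,3.27,0,0,0,0,-1],
    [0.744,3.27,0,0,0,0,-1],
    [0.744,3.27,0,0,0,0,-1],
    [0.744,3.27,0,0,0,0,-1],
    [0.744,3.27,0,0,0,0,-1],
    [0.744,3.27,0,0,0,0,-1],
    [0.744,3.27,0,0,0,0,-1],
    [0.37,1.63,0,0,0,0,-1],
    [0,0,0,0,0,0,-1],
  ],
)

```text
time: 19.55
tool_pos: [0.5007, -0.2544, 0.3354]
tool_rot: [-0.0, 0.994, -0.11, -0.002]
contact_force: [0.4, 0.2, -3.3]
gripper_width: 0.179
grasp_force: 59.2
```

Emit:
move_arm(
  rows=[
    [0,0,0,0,0,-6.5,-1],
    [0,0,0,0,0,-6.5,-1],
    [0,0,0,0,0,-6.5,-1],
    [0,0,0,0,0,-6.5,-1],
    [0,0,0,0,0,-6.5,-1],
    [0,0,0,0,0,-6.5,-1],
    [0,0,0,0,0,-6.5,-1],
    [0,0,0,0,0,-6.5,-1],
    [0,0,0,0,0,-6.4,-1],
    [0,0,0,0,0,0,-1],
    [0,0,0,0,0,0,-1],
  ],
)

```text
time: 20.47
tool_pos: [0.5015, -0.2506, 0.3367]
tool_rot: [-0.001, 0.921, 0.39, -0.0]
contact_force: [0.8, -0.2, -3.0]
gripper_width: 0.178
grasp_force: 59.2
```

Run:
```python
from h import *
need([.502,-.251,.335],46)
f=manip.grab_frame("wrist"); np.save("pics/w9.npy",f,allow_pickle=True)
g=manip.grab_frame("scene"); u,v=map(int,px(g,[.502,-.251,.12]))
b=cv2.resize(g["img"][v-60:v+50,u-40:u+40],(400,550),interpolation=cv2.INTER_CUBIC)
a=cv2.resize(f["img"][60:225,262:382],(400,550),interpolation=cv2.INTER_CUBIC); cv2.imwrite("pics/m9.png",np.hstack([b,a]))
```

```text
tcp [ 0.5015 -0.2506  0.3367] yaw 45.88
shift cm [0.01 0.07 0.17]
turn deg [-0.11  0.01 -0.12]
```

View pics/m9.png

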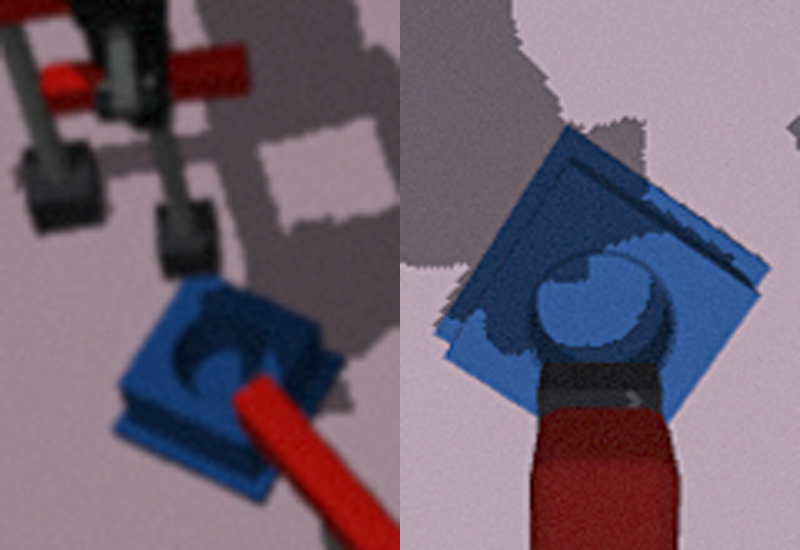

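The hole (crop x 530–672, centre 601) lines up with the foot (540–663, centre 601). Its far edge is at crop y=252, so next I check the tool-x offset.

Run:
```python
from h import *
f=np.load("pics/w9.npy",allow_pickle=True).item(); p,R=tool()
q=R.inv().apply(ray(f,322.4,252*.3+60-.9,.06)-p); print("far edge tool x mm",q*1000)
for u,v in((530,308),(672,308)): print(R.inv().apply(ray(f,(u-400)*.3+262,v*.3+60-.9,.06)-p)*1000)
# stand corners foot z~0: far corner (567,125), right (770,267), left (437,327)
A=[ray(f,(u-400)*.3+262,v*.3+60-.9,.0) for u,v in((437,327),(770,267))]; print("foot diag mid",R.inv().apply((A[0]+A[1])/2-p)*1000,np.linalg.norm(A[0]-A[1]))
```

```text
far edge tool x mm [ 26.78419169   1.38908553 277.11865783]
[  7.53029157 -23.38059468 277.14929636]
[  7.49944978  25.90023285 277.09179209]
foot diag mid [  0.65046343   1.71456385 337.12067293] 0.13464644360946001
```

Emit:
move_arm(
  rows=[
    [0.1,0.05,0,0,0,0,-1],
    [0,0,1.3,0,0,0,-1],
    [0,0,1.3,0,0,0,-1],
    [0,0,1.3,0,0,0,-1],
    [0,0,1.3,0,0,0,-1],
    [0,0,1.3,0,0,0,-1],
    [0,0,1.3,0,0,0,-1],
    [0,0,0,0,0,0,-1],
    [0,0,0.8,0,0,0,-1],
    [0,0,0.8,0,0,0,-1],
    [0,0,0.8,0,0,0,-1],
    [0,0,0.8,0,0,0,-1],
    [0,0,0,0,0,0,-1],
    [0,0,0,0,0,0,-1],
  ],
)

```text
time: 21.73
tool_pos: [0.5024, -0.2508, 0.2271]
tool_rot: [-0.001, 0.92, 0.391, -0.0]
contact_force: [0.2, 0.3, -2.2]
gripper_width: 0.181
grasp_force: 59.0
```

Emit:
move_arm(
  rows=[
    [0,0,0.8,0,0,0,-1],
    [0,0,0.8,0,0,0,-1],
    [0,0,0.8,0,0,0,-1],
    [0,0,0.8,0,0,0,-1],
    [0,0,0.8,0,0,0,-1],
    [0,0,0,0,0,0,-1],
    [0,0,0,0,0,0,-1],
  ],
)

```text
time: 22.32
tool_pos: [0.5023, -0.2507, 0.1867]
tool_rot: [-0.001, 0.92, 0.391, -0.001]
contact_force: [0.3, -0.3, -2.5]
gripper_width: 0.177
grasp_force: 59.0
```

Emit:
move_arm(
  rows=[
    [0,0,0.4,0,0,0,-1],
    [0,0,0.4,0,0,0,-1],
    [0,0,0.3,0,0,0,-1],
    [0,0,0.15,0,0,0,-1],
    [0,0,0,0,0,0,-1],
    [0,0,0,0,0,0,-1],
  ],
)

```text
time: 22.82
tool_pos: [0.5027, -0.251, 0.1753]
tool_rot: [-0.0, 0.92, 0.391, -0.0]
contact_force: [-0.6, -0.3, -1.6]
gripper_width: 0.178
grasp_force: 59.2
```

Emit:
move_arm(
  rows=[
    [0,0,0.1,0,0,0,-1],
    [0,0,0,0,0,0,-1],
    [0,0,0,0,0,0,-1],
  ],
)

```text
time: 23.07
tool_pos: [0.5028, -0.251, 0.1744]
tool_rot: [0.0, 0.92, 0.391, 0.0]
contact_force: [0.7, 0.3, -1.9]
gripper_width: 0.178
grasp_force: 59.2
```

One more mm to touch down, then open gently.

Emit:
move_arm(
  rows=[
    [0,0,0.1,0,0,0,-1],
    [0,0,0.05,0,0,0,-1],
    [0,0,0,0,0,0,-1],
    [0,0,0,0,0,0,-0.6],
    [0,0,0,0,0,0,-0.5],
    [0,0,0,0,0,0,-0.3],
    [0,0,0,0,0,0,0],
    [0,0,0,0,0,0,0.5],
    [0,0,0,0,0,0,1],
    [0,0,0,0,0,0,1],
    [0,0,0,0,0,0,1],
    [0,0,0,0,0,0,1],
    [0,0,0,0,0,0,1],
    [0,0,0,0,0,0,1],
    [0,0,0,0,0,0,1],
  ],
)

```text
time: 24.32
tool_pos: [0.5027, -0.251, 0.1728]
tool_rot: [-0.0, 0.921, 0.391, -0.0]
contact_force: [0.1, -0.2, -0.6]
gripper_width: 0.999
grasp_force: 0.0
```

Emit:
move_arm(
  rows=[
    [0,0,-0.5,0,0,0,1],
    [0,0,-1.5,0,0,0,1],
    [0,0,-2.0,0,0,0,1],
    [0,0,-2.5,0,0,0,1],
    [0,0,-2.5,0,0,0,1],
    [0,0,-2.5,0,0,0,1],
    [0,0,-1.3,0,0,0,1],
    [0,0,0,0,0,0,1],
    [0,0,0,0,0,0,1],
    [0,0,0,0,0,0,1],
  ],
)

```text
time: 25.15
tool_pos: [0.5021, -0.2506, 0.2988]
tool_rot: [-0.001, 0.92, 0.391, -0.001]
contact_force: [-0.0, -0.2, -0.0]
gripper_width: 1.002
grasp_force: 0.0
```

Run:
```python
from h import *
f=manip.grab_frame("wrist"); s=manip.state(); print(s["time"],s["contact_force"].round(2),s["gripper_width"]); need([.502,-.251,.3])
hsv=cv2.cvtColor(f["img"],cv2.COLOR_BGR2HSV)
m=cv2.inRange(hsv,(0,180,60),(8,255,255))|cv2.inRange(hsv,(172,180,60),(180,255,255))
k,l,st,c=cv2.connectedComponentsWithStats(m)
for i in range(1,k):
    if st[i,4]>150 and 280<c[i][0]<360:
        r=cv2.minAreaRect(np.argwhere(l==i)[:,::-1].astype(np.float32)); P=np.array([ray(f,*p,.184) for p in cv2.boxPoints(r)]); print(st[i],r,P.mean(0).round(4),np.linalg.norm(np.diff(P,axis=0)[:2],axis=1))
g=manip.grab_frame("scene")
for n,(x0,y0,x1,y1) in {"tape":(295,210,340,250),"jar":(340,230,375,275),"mallet":(150,320,260,400),"brush":(370,105,425,160)}.items():
    a=np.load("pics/scene0.npy",allow_pickle=True).item()["img"]; print(n,np.abs(a[y0:y1,x0:x1].astype(int)-g["img"][y0:y1,x0:x1]).mean().round(1))
u,v=map(int,px(g,[.502,-.251,.12])); cv2.imwrite("pics/end.png",np.hstack([cv2.resize(g["img"][v-60:v+50,u-40:u+40],(400,550),interpolation=cv2.INTER_CUBIC),cv2.resize(f["img"][60:280,240:400],(400,550))]))
```

```text
25.2 [-1.1  -0.32 -0.76] 1.0002001731200185
tcp [ 0.502  -0.2505  0.2983] yaw 46.0
shift cm [-0.04  0.04 -0.17]
[ 312  137   22  120 2474] ((322.5, 196.5), (119.0, 21.0), 90.0) [ 0.5047 -0.2499  0.184 ] [0.01426514 0.09014655]
tape 11.6
jar 10.3
mallet 11.2
brush 11.6
```

View pics/end.png

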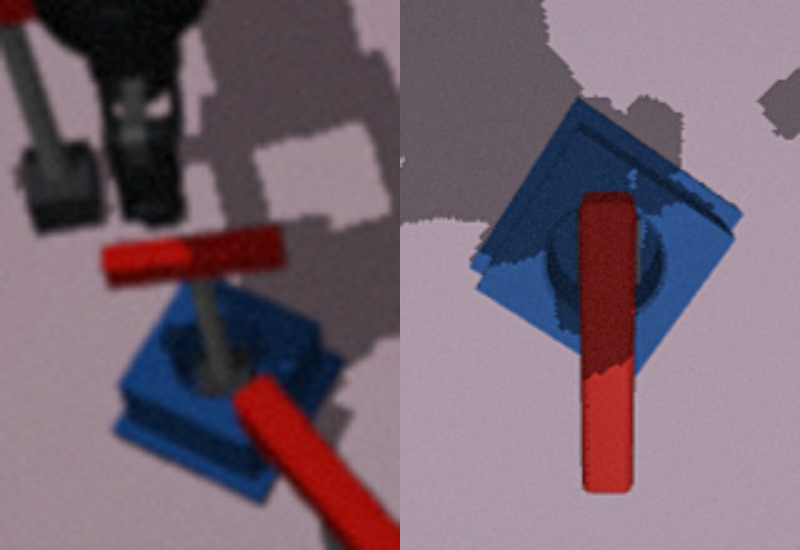

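The key stands upright and released in its stand, with its bar at crop (607,340) centred over the hole. The gripper is clear, and the uniform image noise shows no bystander moved. Handing in.

```bash
python3 -c "
from plant import manip
print(manip.job_done())"
```

```text
the job is handed in; nothing more can be done
None
```

I seated the key on the stem, turned it clockwise until the cheek measured about 9.5 mm out (8.5 mm needed), put it back upright in its stand and let go; the job is handed in at about 25 s, with no verdict returned.

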